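Show an objective's front lens to the inspection camera

TASK

The front lens of the longest microscope objective (the one with the slender nose) has to be checked for dirt: lift that objective out of the tray and hold it up in the air to the inspection camera, its front lens facing straight into the camera's lens, centred on it and 60 mm away from it. Finish while still holding it there, still and clear of everything. Do not touch the front lens with the fingers, do not shift the camera, and leave the other two objectives, the bottle and the dish where they are.

Things in the scene. Friction and masses are not known exactly. Their poses are not given: they have to be found in the camera images.
- long_center (a point): Long objective, bare aluminium, 62 mm long, lying level in a tray saddle. Point: on its axis, mid-barrel (28 mm diameter, 32 mm long; grip here; nearly the centre of mass), 50 mm above the bench. x axis: along it to the front lens. Ahead: barrel to 16 mm, cone to 30 mm, 12 mm wide nose to the lens at 38 mm. Behind: 30 mm wide flange at 16-19 mm, brass thread to 24 mm. 0.11 to 0.22 kg.
- long_lens: The glass front lens of the long objective, a 6.6 mm disc at the end of the slender nose. Origin: centre of its front face, 38 mm from long_center along the objective's axis. Own x axis: out of the lens, along the objective.
- medium_center (a point): The middle-sized objective, same metal and same 28 mm barrel diameter, 48 mm long over all, barrel 28 mm long, with a short cone and a wide nose 19 mm in diameter; point at its barrel's middle, 50 mm above the bench, own x axis towards its front lens. A bystander.
- short_center (a point): The short objective, same metal and same 28 mm barrel diameter, 34 mm long over all, with a blunt front 25 mm in diameter; point at its barrel's middle, 50 mm above the bench, own x axis towards its front lens. A bystander.
- tray: Grey tray fixed to the bench, 120 (own x) by 220 mm (own y), floor 8 mm, rim 16 mm high; origin under its centre. Three black V saddles 68 mm apart along y, one central, each 20 mm long (x), under 28 mm wide, tops at most 42 mm high: the barrels stand out above them, both sides free for fingers. An objective lies in each along x, front lens to +x; any of them may hold the long one.
- stand: Camera stand, fixed: white base plate 130 x 150 x 14 mm at 150 to 280 mm along own x, steel post 18 mm thick, 355 mm high at 255 mm along x. The camera sits in a fork on an arm from a clamp on the post, on the post's -x side. Origin: on the bench, some 30 to 50 mm before the place below the focus; own x points from there to the post.
- head: Inspection camera: black tube 34 mm thick, 110 mm long, with a 40 mm ring light round the lens at its front end. Origin: on its axis, at the tilt hinge, 61 mm behind the front face. Own x: backward along the tube (it looks along -x). Set at another height and tilt each time (looks down by 14 to 32 degrees). Held by friction only: do not push it.
- camera_front (a point): Centre of the camera's front face (its lens). Own x axis as head: into the camera.
- view (a point): The camera's point of focus: in the air on its optical axis, 60 mm before its front face, 0.14 to 0.27 m above the bench. Own x: from here straight to the camera lens. The objective's front lens belongs here, its own x along this x.
- bottle: Amber glass bottle of lens cleaner, 38 mm in diameter, about 85 mm high, standing on the bench in front of the robot; origin at the centre of its underside. A bystander.
- dish: Covered clear plastic imaging dish, 40 mm in diameter, 12 mm high, lying on the bench beside the bottle; origin at the centre of its underside. A bystander.
Mind the look-alikes: they are no part of the job. Leave any red look-alike of the part that bears long_center alone.

How it is judged (in metres and radians):
On the way:
1. the long objective is lifted out of the tray in the fingers (height (world z) of long_center above 0.085 m and contact force between long and the fingers above 1 N and contact force between long and tray below 0.05 N), for 0.2 s.
At the end, for the whole second after the job is handed in: The long objective is held still in the fingers, touching nothing else, its front lens facing the camera, within 15 mm of the point 60 mm before the camera lens and 0.2 rad of its axis, over 100 mm up; other objectives moved under 15 mm, camera under 10 mm, bottle and dish under 20 mm (distance between long_lens and view below 0.015 m and angle between the x axis of long_lens and the x axis of view, either way round below 0.2 rad and x of long_center in the frame of view below -0.015 m and height (world z) of long_lens above 0.1 m and contact force between long and the fingers above 1 N and contact force between long and stand below 0.05 N and contact force between long and tray below 0.05 N and linear speed of long below 0.02 m/s and distance of each of medium_center, short_center from where it was at the start of the episode below 0.015 m and distance of view from where it was at the start of the episode below 0.01 m and distance of each of bottle, dish from where it was at the start of the episode below 0.02 m); the arm keeps its last pose, push and grip.
It fails at once if the fingers touch the front lens of the long objective (contact force between long_lens and the fingers above 0.3 N).
It fails at once if the camera is shifted by more than 10 mm (distance of view from where it was at the start of the episode above 0.01 m).
It fails at once if another objective is moved by more than 15 mm (distance of any of medium_center, short_center from where it was at the start of the episode above 0.015 m).
It fails at once if the bottle or the dish is moved by more than 20 mm (distance of any of bottle, dish from where it was at the start of the episode above 0.02 m).
It also fails if it takes over 42 s, if anything falls off the work surface, if the arm or the gripper's body presses on something with over 40 N, if the wrist force passes 120 N, or if a joint passes its speed limit or range.

ROBOT

A 7-joint arm with a two-finger parallel gripper is mounted at the origin on the work surface. World frame = base frame: x ahead of the robot, y to its left, z up, the work surface at z = 0. Lengths are in mm, angles in rad, forces in N, time in s.
With the tool pointing down it reaches from about 400 to 875 mm from the base axis. Payload 19.3 kg.
Tool frame: the origin (TCP) lies at the very end of the fingers, on their centre line; the grasp point (between the pads) lies 19 mm behind it (ctrl.grasp_offset is the distance from the TCP to the grasp point, in mm); z points along the fingers, y is the direction in which the jaws open and shut (so a half turn about z gives the same grasp; the last joint's range is limited). The gripper opens to 85 mm and grips with 20 to 120 N. Pads are 22 mm wide; open, the fingers measure 114 mm over their backs; the gripper's body (76 mm by 85 mm) begins 54 mm behind the grasp point. The pads swing forward as they close: fully open they stand 13 mm farther back than shut.
Start: joints at [-1.259, 0.521, -0.036, 1.599, 0.021, 1.021, -0.113], TCP at [232.887, 579.981, 231.291] pointing down, gripper open.
Joint ranges: [-2.91, 2.91], [-0.3, 2.13], [-1.5, 1.42], [0.17, 2.43], [-1.26, 4.41], [0.16, 1.93], [-2.52, 2.52]. Speed limits (rad/s): [1.89, 1.89, 2.39, 2.39, 3.01, 3.01, 3.01].

INTERFACE

Orientations are given as a 3x3 rotation matrix whose columns are the frame's x, y, z axes.
In Python, from workcell import monitor, imaging, hand_in, ctrl gives the robot as it stands.
- The arm moves only by the shell command python3 -m inch 'ROWS' [OPENING] [FORCE]. ROWS is JSON, one flat list of numbers, 4 for each row, row after row: the shift along the tool's x, y, z as a fraction of full scale, then the turn about the tool's z as a fraction of full scale. In form: [x, y, z, yaw, x, y, z, yaw, ...]. A call has 1 to 20 rows; each row shifts and turns the pose as measured when the row begins, along the tool's axes as they then stand; what a row does not reach is not made up. Full scale, the value 1, is 0.04 m for a shift and 6 degrees for a turn. A row lasts 1/12 s, in which the tool goes at most 41.7 mm and 7.16 degrees, less where a joint would pass 70% of its speed; a pose out of reach is approached as far as the arm can. A call with a number of a shift or a turn outside -1 to 1 is refused whole. A call with a gripper value outside its range is refused whole. OPENING is the finger opening in mm, from 0 to 85.4, set as the call begins (- or left out, the last holds). The fingers move at their own pace and stop on an object; FORCE is the grip in N (left out, the last holds). Time passes only in rows, so rows that do not move let the fingers close. It gives the time, the measured TCP pose, the force and the opening at its end, in the units of the state.
- monitor.sense(): the state, without advancing time (a new reading comes with each control period).
- imaging.capture(name): name is "scene" or "side" or "wrist"; returns the picture (400x640x3 uint8, blue, green, red); there is no depth.
- imaging.camera_params(name): a dict with "vertical_fov" (degrees; the focal length in pixels is half the picture's height over the tangent of half this angle, whatever the lens; pixels are square), "cx", "cy" (the principal point, pixels), "distortion" ([k1, k2, p1, p2, k3] as OpenCV has them; the pictures are not rectified), "cam_to_world" (4x4, takes a point from camera to world coordinates); the wrist camera has in their place "T_tool_cam" (4x4, takes a point from camera to tool coordinates, whose origin is the TCP and whose axes are the flange's). Camera axes: x right, y up, looking along -z (the intrinsics and any distortion apply to the point x, -y, -z); pixel columns grow to the right and rows downward; lengths in mm; the calibration is good to about 2 mm. A picture is of the moment at which its call begins: read the wrist's pose just before it. camera_params takes no time and is no camera call.
- hand_in(): hands the job in, once; it reports no verdict.
The state is a dict: "time_s": time; "q": joint angles; "dq": joint speeds; "tau": joint torques, N m; "eef_pos": TCP position; "eef_rot": TCP orientation; "force": force on the tool from outside, world axes, zero at the start; "wrist_torque": the same for the moment, N m; "gripper_width": opening from 0.0 (shut) to 1.0 (fully open).
Only numpy, scipy, OpenCV 4.12 (cv2) and the standard library are available. Lean on these libraries where they do the work, as an engineer would, in place of code of your own. Each camera call takes 0.05 s, during which the arm holds its last target.

## Working session

There is one attempt and no reset: what is moved stays moved. The work goes in short steps, Python scripts to look and compute and a shell command to move; the robot and the scene stay as the last step left them, time stands still between calls to the robot, and variables do not carry over. Pictures are saved under pics/ and viewed, and the job is handed in when it is done.

```bash
ls; mkdir -p pics; python3 - <<'E'
from workcell import monitor, imaging, ctrl
import cv2, numpy as np
np.set_printoptions(precision=4,suppress=True)
s=monitor.sense(); print(s)
for n in ["scene","side","wrist"]:
    im=imaging.capture(n); cv2.imwrite(f"pics/{n}0.png",im); print(n,imaging.camera_params(n))
print(ctrl.grasp_offset)
E
```

```text
pics
{'time_s': 0.0, 'q': array([-1.2592,  0.522 , -0.0364,  1.6   ,  0.0212,  1.0211, -0.1128]), 'dq': array([-0.0006,  0.0006,  0.0001,  0.0006, -0.0002, -0.0002, -0.0002]), 'tau': array([ -0.0017, -92.7103,   1.9789, -36.9924,   0.0177,   0.0082,
        -0.    ]), 'eef_pos': array([232.7666, 579.6933, 230.7571]), 'eef_rot': array([[-0.928 ,  0.3725, -0.0003],
       [ 0.3725,  0.928 , -0.001 ],
       [-0.0001, -0.0011, -1.    ]]), 'force': array([ 0.2633, -0.1187, -0.5301]), 'wrist_torque': array([0.0059, 0.0079, 0.0107]), 'gripper_width': 1.0015740189771525}
scene {'vertical_fov': 42.949332799246584, 'cx': 319.11526178197477, 'cy': 188.4950100666397, 'distortion': array([0.0435, 0.    , 0.    , 0.    , 0.    ]), 'cam_to_world': array([[   0.285 ,   -0.7284,    0.623 , 1270.0113],
       [   0.9585,    0.2109,   -0.1919, -243.7988],
       [   0.0084,    0.6519,    0.7583,  988.6747],
       [   0.    ,    0.    ,    0.    ,    1.    ]])}
side {'vertical_fov': 56.999031985580594, 'cx': 315.79548149390695, 'cy': 199.70734910132362, 'distortion': array([0.0122, 0.    , 0.    , 0.    , 0.    ]), 'cam_to_world': array([[   0.987 ,    0.0985,   -0.1272,  482.0527],
       [  -0.1606,    0.5549,   -0.8163, -579.2867],
       [  -0.0098,    0.8261,    0.5635,  540.7637],
       [   0.    ,    0.    ,    0.    ,    1.    ]])}
wrist {'vertical_fov': 64.78861771624409, 'cx': 318.420866124404, 'cy': 199.54603346260134, 'distortion': array([0.0096, 0.    , 0.    , 0.    , 0.    ]), 'T_tool_cam': array([[   0.0005,    0.9456,    0.3252,   83.7234],
       [   1.    ,   -0.0008,    0.0007,    0.2693],
       [   0.0009,    0.3252,   -0.9456, -142.3206],
       [   0.    ,    0.    ,    0.    ,    1.    ]])}
18.700000000000003
```

View pics/scene0.png

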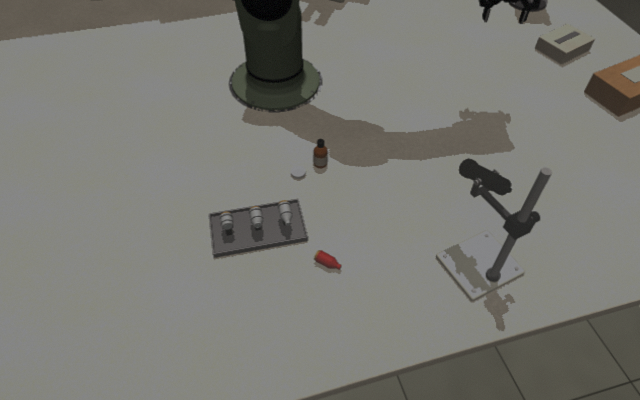

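View pics/side0.png

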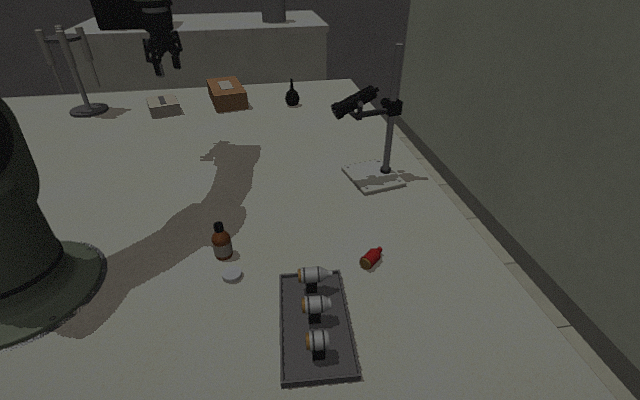

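View pics/wrist0.png

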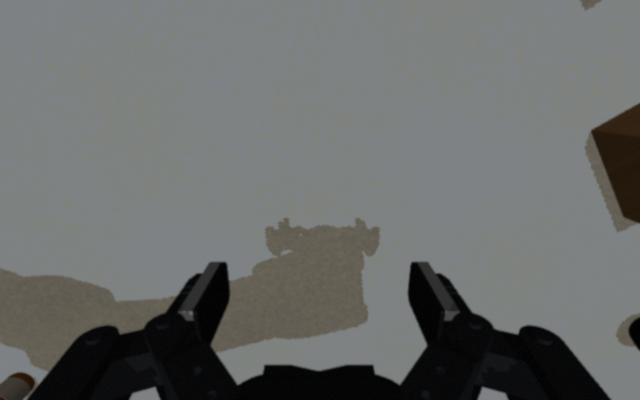

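The three objectives lie in the tray: scene ≈(227,222), (257,217), (286,213); side ≈(318,340), (316,305), (316,275). The red look-alike is on the bench at scene (328,261), side (371,258). I'll check the candidates in close crops.

```bash
python3 - <<'E'
import cv2, numpy as np
a=cv2.imread('pics/scene0.png');b=cv2.imread('pics/side0.png')
g=lambda c:np.clip(255*(c/255.)**0.7,0,255).astype('uint8')
def up(c,k): return cv2.resize(g(c),None,fx=k,fy=k,interpolation=cv2.INTER_CUBIC)
cv2.imwrite('pics/c1.png',up(a[190:280,200:350],5))
cv2.imwrite('pics/c2.png',up(b[255:390,270:400],4))
cv2.imwrite('pics/c3.png',up(a[145:305,430:560],3))
cv2.imwrite('pics/c4.png',up(b[35:200,320:430],3))
E
```

```text
(no output)
```

View pics/c1.png

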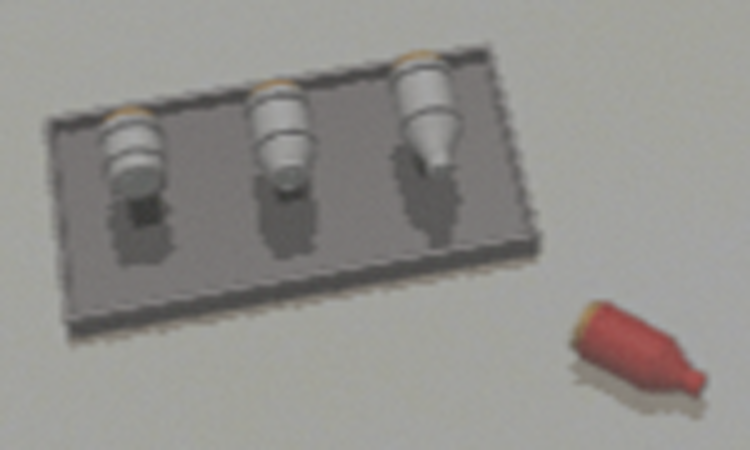

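View pics/c2.png

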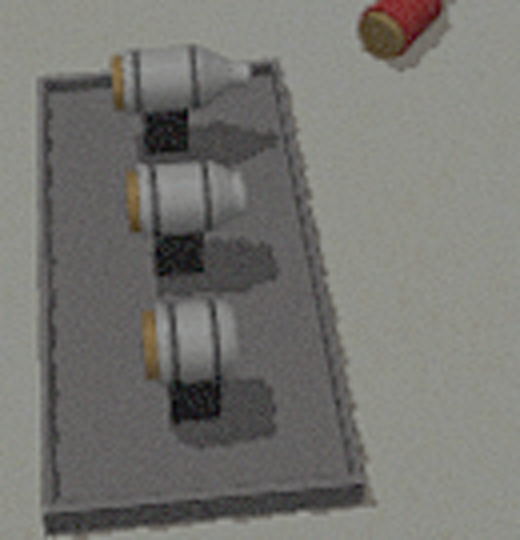

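View pics/c3.png

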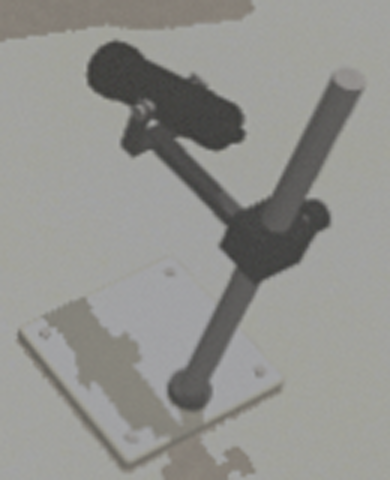

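View pics/c4.png

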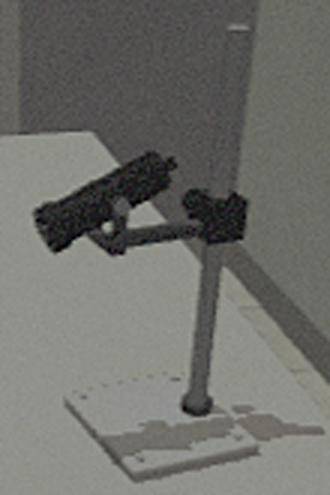

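Long objective is the +y one (slender nose), scene (286,213) / side (316,275). The red one and the shorter two are rejected. Now a close crop of the inspection camera.

```bash
python3 - <<'E'
import cv2, numpy as np
a=cv2.imread('pics/scene0.png');b=cv2.imread('pics/side0.png')
g=lambda c:np.clip(400*(c/255.)**0.7,0,255).astype('uint8')
def up(c,k,o):
    c=cv2.resize(g(c),None,fx=k,fy=k,interpolation=cv2.INTER_CUBIC)
    for i in range(0,c.shape[1],10*k): cv2.putText(c,str(o[0]+i//k),(i,10),0,.35,(0,0,255)); cv2.line(c,(i,0),(i,c.shape[0]),(0,0,255),1) if 0 else None
    for i in range(0,c.shape[0],10*k): cv2.putText(c,str(o[1]+i//k),(0,i+4),0,.35,(0,0,255)); 
    return c
cv2.imwrite('pics/h1.png',up(a[150:210,450:530],9,(450,150)))
cv2.imwrite('pics/h2.png',up(b[75:130,325:405],9,(325,75)))
E
```

```text
(no output)
```

View pics/h1.png

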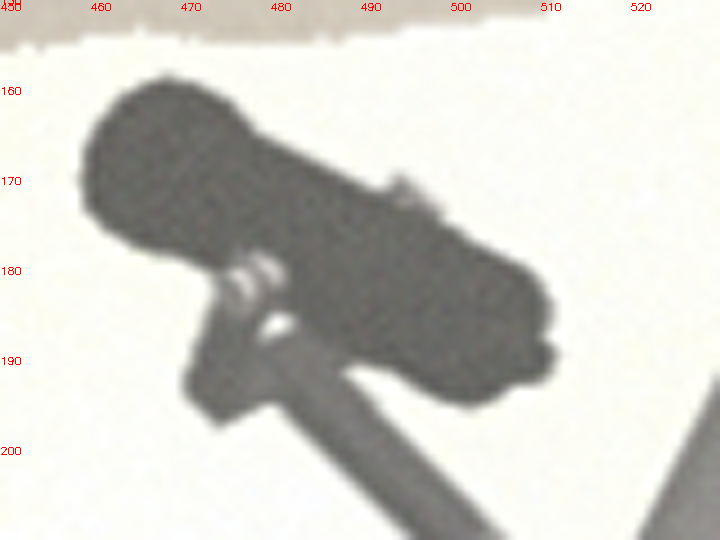

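View pics/h2.png

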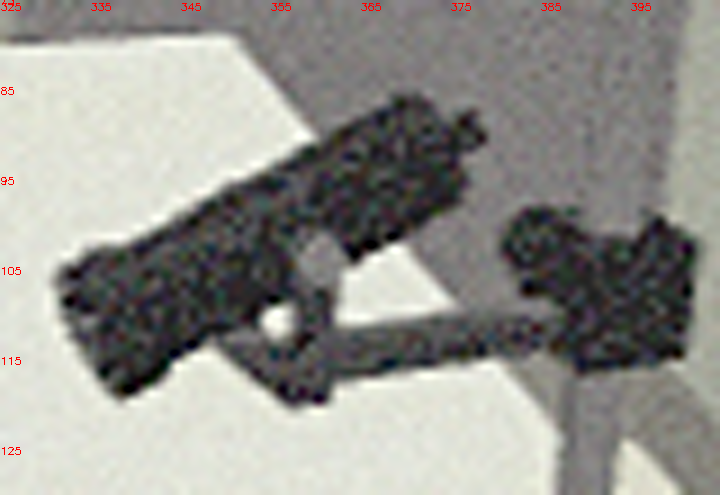

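```bash
cat > H.py <<'E'
import numpy as np, cv2
from workcell import monitor, imaging, ctrl
np.set_printoptions(precision=3,suppress=True)
def cam(n,st=None):
    p=imaging.camera_params(n); f=200/np.tan(np.radians(p['vertical_fov'])/2)
    K=np.array([[f,0,p['cx']],[0,f,p['cy']],[0,0,1]])
    if n=='wrist':
        s=st or monitor.sense(); T=np.eye(4); T[:3,:3]=s['eef_rot'];T[:3,3]=s['eef_pos']; M=T@p['T_tool_cam']
    else: M=p['cam_to_world']
    return K,np.array(p['distortion'],float),np.array(M)
def ray(c,uv):
    K,d,M=c; q=cv2.undistortPoints(np.array([[uv]],float),K,d)[0,0]
    v=M[:3,:3]@np.array([q[0],-q[1],-1]); return M[:3,3],v/np.linalg.norm(v)
def onz(c,uv,z):
    o,v=ray(c,uv); return o+v*(z-o[2])/v[2]
def tri(r1,r2):
    (a,u),(b,v)=r1,r2
    s=np.linalg.lstsq(np.c_[u,-v],b-a,rcond=None)[0]; p,q=a+u*s[0],b+v*s[1]
    return (p+q)/2,np.linalg.norm(p-q)
def proj(c,P):
    K,d,M=c; x=M[:3,:3].T@(np.asarray(P)-M[:3,3]); x=np.array([x[0],-x[1],-x[2]])
    return cv2.projectPoints(x.reshape(1,1,3),np.zeros(3),np.zeros(3),K,d)[0].ravel()
E
python3 - <<'E'
from H import *
S=cam('scene');D=cam('side')
zs=lambda x,y:(450+x/9,150+y/9); zd=lambda x,y:(325+x/9,75+y/9)
# axis plane from scene
o,a=ray(S,zs(168,165));_,b=ray(S,zs(490,335)); n=np.cross(a,b);n/=np.linalg.norm(n)
P=[]
for uv in [(90,337),(437,148)]:
    q,v=ray(D,zd(*uv)); P.append(q+v*(n@(o-q))/(n@v))
F,R=P; L=np.linalg.norm(R-F); u=(R-F)/L
print('front',F,'rear',R,L,u,'tilt',np.degrees(np.arcsin(u[2])),'az',np.degrees(np.arctan2(u[1],u[0])),'view',F-60*u)
print('proj front in scene zoom',(proj(S,F)-[450,150])*9,(proj(S,R)-[450,150])*9)
c1=lambda x,y:(200+x/5,190+y/5); c2=lambda x,y:(270+x/4,255+y/4)
print('tray scene');
for p in [(48,120),(490,46),(540,240),(70,328)]: print(onz(S,c1(*p),16))
print('tray side')
for p in [(38,78),(278,62),(365,488),(44,515)]: print(onz(D,c2(*p),16))
# long: rear thread and nose tip centre
for nm,p,q in [('rear',(415,62),(118,82)),('tip',(437,160),(248,72)),('barrel mid',(423,95),(165,78))]:
    print(nm,tri(ray(S,c1(*p)),ray(D,c2(*q))),onz(S,c1(*p),50),onz(D,c2(*q),50))
# post base, stand plate corners top z=14 scene c3
for p in [(20,333),(170,258),(283,383),(128,462)]: print('plate',onz(S,(430+p[0]/3,145+p[1]/3),14))
print('bottle',onz(S,(320,166),0),onz(D,(224,258),0),'dish',onz(S,(298,175),6),onz(D,(232,277),6),'red',onz(S,(328,261),14))
E
```

```text
front [666.136 276.748 205.001] rear [767.934 298.471 244.006] 111.15737596073744 [0.916 0.195 0.351] tilt 20.541888885563232 az 12.045864798819386 view [611.189 265.022 183.948]
proj front in scene zoom [196.294 179.957] [559.305 371.528]
tray scene
[ 475.101 -274.069   16.   ]
[489.787 -57.818  16.   ]
[609.224 -65.753  16.   ]
[ 596.224 -282.327   16.   ]
tray side
[489.277 -62.134  16.   ]
[606.778 -71.503  16.   ]
[ 592.004 -289.747   16.   ]
[ 474.086 -280.224   16.   ]
rear (array([ 522.514, -103.833,   53.285]), np.float64(6.416435073141162)) [ 516.652 -101.088   50.   ] [ 524.461 -104.331   50.   ]
tip (array([ 581.641, -108.193,   53.697]), np.float64(6.326516841216519)) [ 575.942 -105.345   50.   ] [ 583.844 -108.26    50.   ]
barrel mid (array([ 543.639, -105.36 ,   53.976]), np.float64(6.965055262910792)) [ 537.119 -102.287   50.   ] [ 545.876 -105.513   50.   ]
plate [736.879 201.47   14.   ]
plate [705.537 344.434  14.   ]
plate [829.829 368.008  14.   ]
plate [856.859 228.131  14.   ]
bottle [382.525  31.247   0.   ] [377.25   21.667   0.   ] dish [402.818 -34.735   6.   ] [396.361 -42.956   6.   ] red [681.016 -39.239  14.   ]
```

```bash
python3 -m inch '[0,0,-0.3,-1, 0,0,-0.3,-1, 0,0,-0.3,-1, 0,0,0,0]'; python3 -c "
from H import *
s=monitor.sense();print(s['time_s'],s['eef_pos'],s['eef_rot'].ravel(),s['q'])
R=s['eef_rot'];print(R.T@(np.array([420,-100,260])-s['eef_pos'])/40)"
```

```text
time_s: 0.48
eef_pos: [232.3, 579.0, 266.3]
eef_rot: [[-0.999, 0.054, -0.001], [0.054, 0.999, -0.005], [0.001, -0.005, -1.0]]
force: [0.2, 0.8, -0.3]
gripper_width: 0.998
0.4833 [232.258 578.986 266.348] [-0.999  0.054 -0.001  0.054  0.999 -0.005  0.001 -0.005 -1.   ] [-1.207  0.491 -0.114  1.555  0.06   1.104  0.181]
[ -5.604 -16.695   0.232]
```

```bash
python3 -m inch '[-0.3,-0.9,0,0,-0.3,-0.9,0,0,-0.3,-0.9,0,0,-0.3,-0.9,0,0,-0.3,-0.9,0,0,-0.3,-0.9,0,0,-0.3,-0.9,0,0,-0.3,-0.9,0,0,-0.3,-0.9,0,0,-0.3,-0.9,0,0,-0.3,-0.9,0,0,-0.3,-0.9,0,0,-0.3,-0.9,0,0,-0.3,-0.9,0,0,-0.3,-0.9,0,0,-0.3,-0.9,0,0]'; python3 -c "
from H import *
s=monitor.sense();print(s['time_s'],s['eef_pos'],s['eef_rot'].ravel(),s['q'])
R=s['eef_rot'];print(R.T@(np.array([420,-100,260])-s['eef_pos'])/40)"
```

```text
time_s: 1.82
eef_pos: [376.3, -33.3, 259.2]
eef_rot: [[-0.995, 0.102, -0.007], [0.102, 0.995, -0.002], [0.006, -0.003, -1.0]]
force: [1.8, 0.6, 0.6]
gripper_width: 0.999
1.8167 [376.335 -33.344 259.228] [-0.995  0.102 -0.007  0.102  0.995 -0.002  0.006 -0.003 -1.   ] [-0.359  0.081  0.309  2.166 -0.029  0.905  1.437]
[-1.256 -1.546 -0.023]
```

```bash
python3 -m inch '[-0.5,-0.6,0,0,-0.5,-0.6,0,0,-0.5,-0.4,0,0,0,0,0,0]'; python3 -c "
from H import *
s=monitor.sense();print(s['time_s'],s['eef_pos'],s['eef_rot'].ravel())
cv2.imwrite('pics/w1.png',imaging.capture('wrist'))"
```

```text
time_s: 2.15
eef_pos: [429.8, -114.9, 258.1]
eef_rot: [[-0.992, 0.125, -0.005], [0.125, 0.992, -0.004], [0.004, -0.004, -1.0]]
force: [-0.3, 1.0, -0.5]
gripper_width: 1.001
2.15 [ 429.783 -114.919  258.136] [-0.992  0.125 -0.005  0.125  0.992 -0.004  0.004 -0.004 -1.   ]
```

View pics/w1.png

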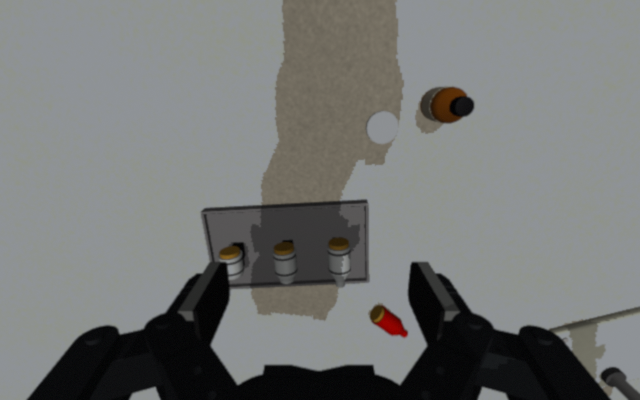

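The wrist view shows the tray's three objectives at (231,262), (285,262) and (339,258). The long one is at the right, with its nose tip at about (341,284). The red look-alike is at (388,320).

```bash
python3 - <<'E'
from H import *
im=cv2.imread('pics/w1.png')
c=im[190:300,190:380];c=np.clip(400*(c/255.)**.7,0,255).astype('uint8')
cv2.imwrite('pics/w1c.png',cv2.resize(c,None,fx=4,fy=4,interpolation=cv2.INTER_CUBIC))
C=cam('wrist')
for p in [(203,210),(366,201),(368,280),(212,288)]: print('tray',onz(C,p,16))
E
```

```text
tray [ 470.403 -271.665   16.   ]
tray [484.102 -60.012  16.   ]
tray [601.634 -66.273  16.   ]
tray [ 587.731 -287.327   16.   ]
```

View pics/w1c.png

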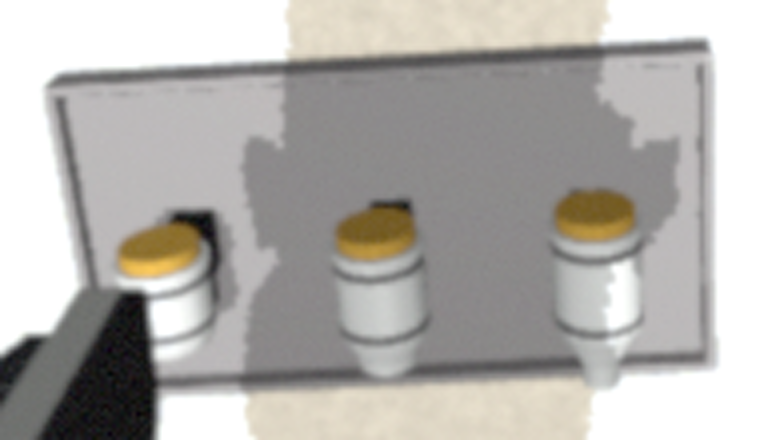

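```bash
python3 - <<'E'
from H import *
C=cam('wrist')
r=onz(C,(338.9,243),50);t=onz(C,(340.6,284),50);print(r,t,t-r,np.linalg.norm(t-r))
W=cam('wrist');S=cam('scene');D=cam('side')
rw=ray(C,(338.9,243))
print(tri(rw,ray(D,(299,275.7))),tri(rw,ray(S,(283.4,203))))
m=r+24*np.array([.998,-.062,0]);print('centre',m)
s=monitor.sense();R=s['eef_rot']
print(R.T@(m+[-5,0,60]-s['eef_pos'])/40, np.degrees(np.arctan2(R[1,0],R[0,0])))
E
```

```text
[ 522.338 -101.025   50.   ] [ 580.74  -104.938   50.   ] [58.402 -3.913  0.   ] 58.533001748464365
(array([ 523.956, -101.072,   46.419]), np.float64(0.3452544189278514)) (array([ 520.935, -101.041,   52.793]), np.float64(0.0072991356326219435))
centre [ 546.29  -102.513   50.   ]
[-2.79   0.646  3.677] 172.8164178810335
```

```bash
python3 -m inch '[-1,0,0,-0.6,-1,0,0,0,-1,0,0,0,-1,0,0,0,-1,0,0,0,-1,0,0,0,-1,0,0,0,-1,0,0,0,-1,0,0,0,-1,0,0,0,-1,0,0,0,-1,0,0,0]'; python3 -c "
from H import *
s=monitor.sense();print(s['time_s'],s['eef_pos'],s['eef_rot'].ravel(),s['q'])"
python3 -m inch '[-1,0,0,0,-1,0,0,0,-1,0,0,0]'; python3 -c "
from H import *
s=monitor.sense();print(s['time_s'],s['eef_pos'],s['eef_rot'].ravel(),s['q'])"
```

```text
time_s: 3.2
eef_pos: [861.3, -137.9, 247.8]
eef_rot: [[-0.996, 0.086, -0.016], [0.086, 0.996, 0.005], [0.016, 0.004, -1.0]]
force: [-0.0, -0.3, 0.0]
gripper_width: 1.0
3.2 [ 861.334 -137.932  247.757] [-0.996  0.086 -0.016  0.086  0.996  0.005  0.016  0.004 -1.   ] [ 0.006  1.053  0.34   0.587 -0.296  1.545  1.677]
time_s: 3.45
eef_pos: [904.2, -146.4, 244.9]
eef_rot: [[-0.994, 0.112, 0.01], [0.112, 0.994, 0.009], [-0.009, 0.01, -1.0]]
force: [-0.6, -2.1, 1.1]
gripper_width: 0.997
3.45 [ 904.223 -146.36   244.947] [-0.994  0.112  0.01   0.112  0.994  0.009 -0.009  0.01  -1.   ] [ 0.05   1.238  0.579  0.225 -0.56   1.705  1.631]
```

```bash
python3 -m inch '[-1,0,0,0,-1,0,0,0,-1,0,0,0,-1,0,0,0]'; python3 -c "
from H import *
s=monitor.sense();print(s['time_s'],s['eef_pos'],s['eef_rot'].ravel(),s['q'])"
python3 -m inch '[-1,0,0,0,-1,0,0,0,-1,0,0,0,-1,0,0,0]'; python3 -c "
from H import *
s=monitor.sense();print(s['time_s'],s['eef_pos'],s['eef_rot'].ravel(),s['q'])"
```

```text
time_s: 3.78
eef_pos: [938.5, -149.7, 222.1]
eef_rot: [[-0.987, 0.132, 0.088], [0.132, 0.991, -0.001], [-0.087, 0.01, -0.996]]
force: [0.3, -0.2, -0.3]
gripper_width: 0.997
3.7833 [ 938.538 -149.663  222.07 ] [-0.987  0.132  0.088  0.132  0.991 -0.001 -0.087  0.01  -0.996] [ 0.052  1.321  1.019  0.17  -1.005  1.643  1.634]
time_s: 4.12
eef_pos: [978.8, -149.5, 209.1]
eef_rot: [[-0.97, 0.145, 0.194], [0.144, 0.989, -0.019], [-0.195, 0.009, -0.981]]
force: [-0.0, -0.4, 0.1]
gripper_width: 0.999
4.1167 [ 978.844 -149.548  209.062] [-0.97   0.145  0.194  0.144  0.989 -0.019 -0.195  0.009 -0.981] [ 0.045  1.344  1.065  0.171 -1.056  1.517  1.619]
```

Stretching past the reach tilts the tool outward and the tilt stays, now 11°. That is the way to pitch the objective up 20.5° after the grasp. I'll return to a pregrasp pose above the long objective.

```bash
cat >> H.py <<'E'
def to(P,s=None):
    s=s or monitor.sense(); R=s['eef_rot']
    return R.T@(np.asarray(P,float)-s['eef_pos'])/40
def show():
    s=monitor.sense();R=s['eef_rot'];n=-R[:,0]
    print('t',s['time_s'],'p',s['eef_pos'],'nose az',np.degrees(np.arctan2(n[1],n[0])).round(2),'nose up',np.degrees(np.arcsin(n[2])).round(2),'roll',np.degrees(np.arcsin(R[2,1])).round(2),'w',round(s['gripper_width']*85.4,1),'F',s['force'],'q',s['q'])
    return s
E
python3 -c "
from H import *
s=show();d=s['eef_rot'][:,2];C=np.array([546,-103,50]);print(to(C+18.7*d+[0,0,110]))"
```

```text
t 4.1167 p [ 978.844 -149.548  209.062] nose az -8.45 nose up 11.25 roll 0.53 w 85.3 F [-0.022 -0.391  0.118] q [ 0.045  1.344  1.065  0.171 -1.056  1.517  1.619]
[10.905 -0.43  -0.456]
```

```bash
python3 -m inch '[0.9,0,-0.1,0,0.9,0,-0.1,0,0.9,0,-0.1,0,0.9,0,-0.1,0,0.9,-0.1,-0.1,-0.4,0.9,-0.1,0,-0.4,0.9,-0.1,0,0,0.9,-0.1,0,0,0.9,0,0,0,0.9,0,0,0]' 50 60; python3 -c "
from H import *
s=show();d=s['eef_rot'][:,2];C=np.array([546,-103,50]);print(to(C+18.7*d+[0,0,110]))"
```

```text
time_s: 4.95
eef_pos: [730.4, -125.7, 166.0]
eef_rot: [[-0.975, 0.1, 0.2], [0.099, 0.995, -0.016], [-0.2, 0.005, -0.98]]
force: [1.1, -0.0, 0.2]
gripper_width: 0.583
t 4.95 p [ 730.398 -125.737  166.048] nose az -5.79 nose up 11.54 roll 0.26 w 49.8 F [ 1.087 -0.038  0.231] q [-0.474  0.974  1.084  1.551 -1.061  1.037  2.329]
[ 4.58   0.105 -0.313]
```

```bash
python3 -m inch '[0.9,0,-0.1,0,0.9,0,-0.1,0,0.9,0,-0.1,-0.35,0.9,0.1,-0.1,0,0.7,0,0,0,0,0,0,0]'; python3 -c "
from H import *
s=show();d=s['eef_rot'][:,2];C=np.array([546,-103,50]);print(to(C+18.7*d+[0,0,110]))
cv2.imwrite('pics/w2.png',imaging.capture('wrist'));cv2.imwrite('pics/d2.png',imaging.capture('side'))"
```

```text
time_s: 5.45
eef_pos: [538.5, -96.6, 141.4]
eef_rot: [[-0.98, 0.075, 0.186], [0.074, 0.997, -0.011], [-0.187, 0.003, -0.982]]
force: [1.3, 0.2, 1.2]
gripper_width: 0.585
t 5.45 p [538.47  -96.551 141.379] nose az -4.33 nose up 10.76 roll 0.15 w 49.9 F [1.286 0.166 1.193] q [-0.596  0.672  0.963  2.077 -0.995  0.687  2.502]
[-0.283 -0.145  0.047]
```

View pics/w2.png

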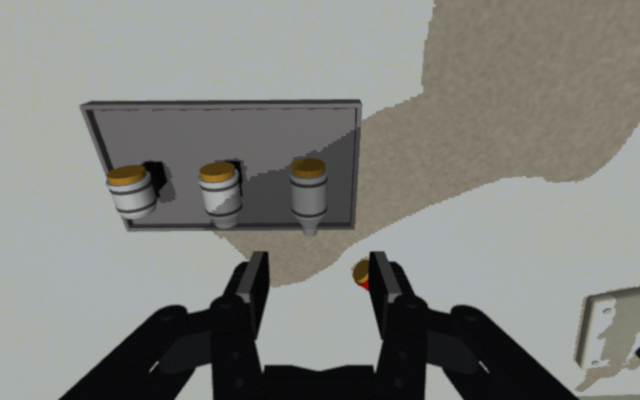

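View pics/d2.png

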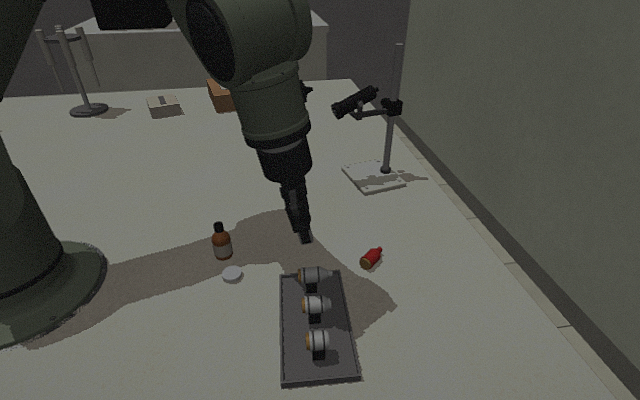

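```bash
python3 - <<'E'
from H import *
im=cv2.imread('pics/w2.png')
c=im[145:245,270:370];c=np.clip(350*(c/255.)**.7,0,255).astype('uint8')
cv2.imwrite('pics/w2c.png',cv2.resize(c,None,fx=6,fy=6,interpolation=cv2.INTER_CUBIC))
E
```

```text
(no output)
```

View pics/w2c.png

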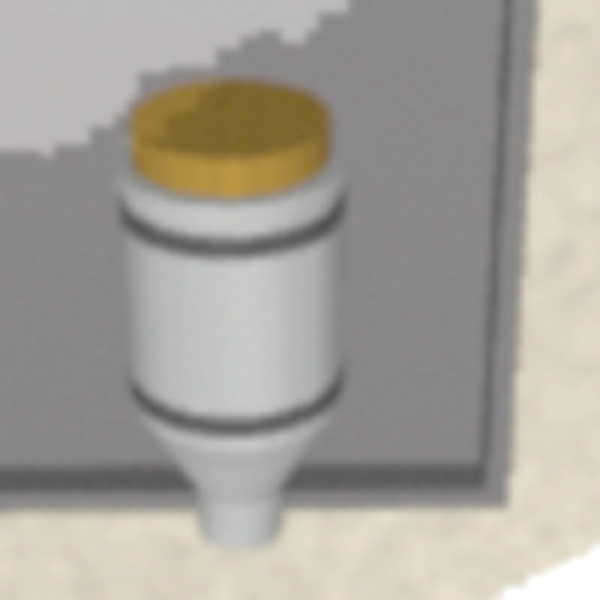

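```bash
python3 - <<'E'
from H import *
C=cam('wrist')
r=onz(C,(308.5,164.8),50);t=onz(C,(309.9,233.4),50);d=(t-r)/np.linalg.norm(t-r)
m=r+24*d;print(r,t,np.linalg.norm(t-r),np.degrees(np.arctan2(d[1],d[0])),'mid',m)
for p in [(82,104),(361,101),(355,228),(126,231)]: print('tray',onz(C,p,16))
s=show();z=s['eef_rot'][:,2]; 
print(to(m+18.7*z+[0,0,30]),to(m+18.7*z))
E
```

```text
[ 527.861 -102.753   50.   ] [ 590.433 -107.119   50.   ] 62.724010971407374 -3.9913402599193417 mid [ 551.803 -104.424   50.   ]
tray [ 479.026 -275.487   16.   ]
tray [492.146 -59.623  16.   ]
tray [611.812 -66.041  16.   ]
tray [ 598.993 -287.042   16.   ]
t 5.55 p [543.048 -96.732 142.3  ] nose az -4.22 nose up 10.93 roll 0.11 w 50.1 F [ 1.103 -0.254  0.718] q [-0.596  0.678  0.966  2.068 -0.998  0.692  2.502]
[ 0.067 -0.179  2.04 ] [ 0.209 -0.18   2.777]
```

```bash
python3 -m inch '[0.18,-0.17,0.7,0,0.1,0,0.7,0,0,0,0.5,0,0,0,0,0]'; python3 -c "
from H import *
s=show();z=s['eef_rot'][:,2];m=np.array([547,-103.5,50]);print(to(m+18.7*z))
cv2.imwrite('pics/w3.png',imaging.capture('wrist'))"
```

```text
time_s: 5.88
eef_pos: [550.8, -101.9, 67.3]
eef_rot: [[-0.978, 0.076, 0.194], [0.075, 0.997, -0.015], [-0.195, -0.0, -0.981]]
force: [-0.8, -0.8, -0.1]
gripper_width: 0.585
t 5.8833 p [ 550.839 -101.931   67.264] nose az -4.37 nose up 11.23 roll -0.02 w 50.0 F [-0.753 -0.817 -0.087] q [-0.351  0.693  0.596  2.081 -1.007  0.442  2.509]
[ 0.175 -0.046  0.873]
```

View pics/w3.png

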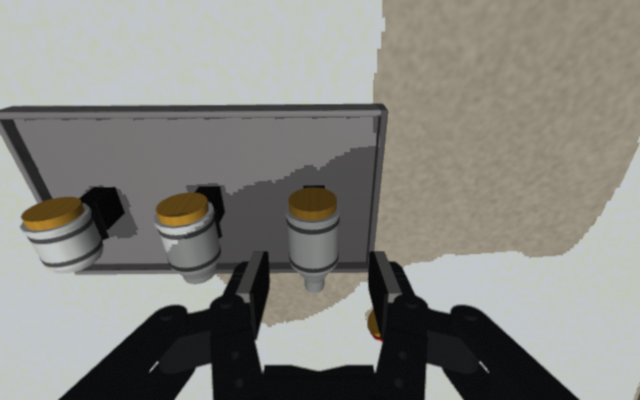

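```bash
python3 - <<'E'
from H import *
s=show()
st=dict(s); st['eef_pos']=np.array([550.839,-101.931,67.264])
C=cam('wrist',st)
r=onz(C,(312.6,203),50);t=onz(C,(314.5,285),50);d=np.array([.9976,-.07,0]);print(r,t,r+24*d)
z=s['eef_rot'][:,2]
for m in ([547,-103.5,50],r+24*d): print(to(np.array(m)+18.7*z))
E
```

```text
t 5.9333 p [ 550.861 -102.412   68.594] nose az -4.4 nose up 11.25 roll -0.03 w 50.0 F [-0.056 -0.278  0.605] q [-0.354  0.692  0.602  2.081 -1.007  0.445  2.509]
[ 524.747 -102.797   50.   ] [ 583.075 -106.636   50.   ] [ 548.689 -104.477   50.   ]
[ 0.183 -0.034  0.905]
[ 0.14  -0.055  0.914]
```

```bash
python3 -m inch '[0.08,-0.04,0.5,0,0.08,0,0.38,0,0,0,0,0]'; python3 -c "
from H import *
s=show();z=s['eef_rot'][:,2];m=np.array([547.5,-103.8,50]);print(to(m+18.7*z))"
```

```text
time_s: 6.18
eef_pos: [553.3, -105.5, 33.9]
eef_rot: [[-0.977, 0.08, 0.196], [0.078, 0.997, -0.018], [-0.197, -0.003, -0.98]]
force: [-0.3, -0.1, 0.1]
gripper_width: 0.588
t 6.1833 p [ 553.347 -105.512   33.929] nose az -4.55 nose up 11.35 roll -0.15 w 50.2 F [-0.327 -0.052  0.104] q [-0.235  0.72   0.436  2.079 -1.     0.333  2.51 ]
[0.067 0.03  0.044]
```

```bash
python3 -m inch '[0.05,0.03,0.05,0,0,0,0,0,0,0,0,0,0,0,0,0,0,0,0,0,0,0,0,0,0,0,0,0]' 15 60; python3 -c "
from H import *
s=show();z=s['eef_rot'][:,2];m=np.array([547.5,-103.8,50]);print(to(m+18.7*z))
cv2.imwrite('pics/w4.png',imaging.capture('wrist'))"
```

```text
time_s: 6.77
eef_pos: [553.5, -104.5, 35.6]
eef_rot: [[-0.977, 0.081, 0.198], [0.078, 0.997, -0.02], [-0.199, -0.005, -0.98]]
force: [-0.1, -0.5, -0.7]
gripper_width: 0.31
t 6.7667 p [ 553.496 -104.544   35.574] nose az -4.57 nose up 11.47 roll -0.26 w 26.4 F [-0.072 -0.466 -0.714] q [-0.239  0.716  0.437  2.081 -0.994  0.33   2.501]
[0.076 0.005 0.084]
```

View pics/w4.png

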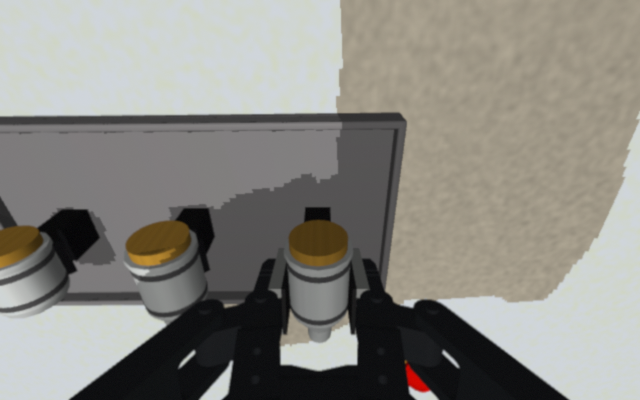

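```bash
python3 -m inch '[-0.1,0,-0.4,0,-0.14,0,-0.7,0,-0.18,0,-0.9,0,-0.18,0,-0.9,0,-0.18,0,-0.9,0,0,0,0,0]'; python3 -c "
from H import *
s=show()
cv2.imwrite('pics/w5.png',imaging.capture('wrist'));cv2.imwrite('pics/d5.png',imaging.capture('side'))"
```

```text
time_s: 7.32
eef_pos: [551.4, -105.3, 195.5]
eef_rot: [[-0.978, 0.085, 0.191], [0.083, 0.996, -0.021], [-0.192, -0.005, -0.981]]
force: [1.3, -0.3, 0.1]
gripper_width: 0.314
t 7.3167 p [ 551.418 -105.275  195.532] nose az -4.83 nose up 11.06 roll -0.26 w 26.8 F [ 1.268 -0.262  0.14 ] q [-0.539  0.522  0.858  1.999 -0.669  0.69   2.201]
```

View pics/w5.png

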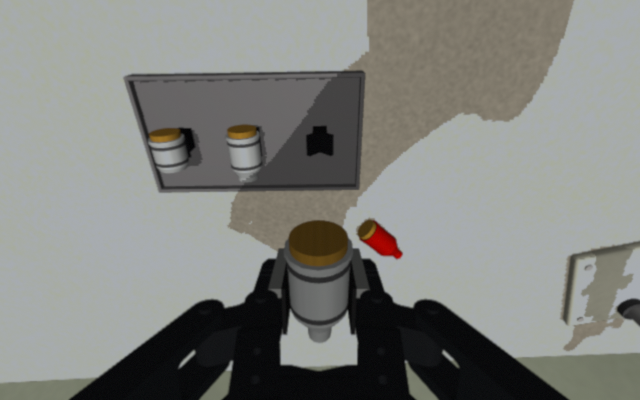

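View pics/d5.png

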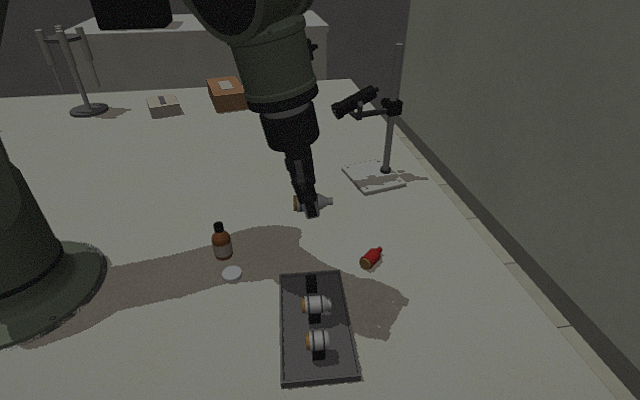

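```bash
python3 -m inch '[-0.5,0,-0.2,0,-0.9,0,-0.2,0,-0.9,0,-0.2,0,-0.9,0,0,0,-0.9,0,0,0,-0.9,0,0,0,-0.9,0,0,0,-0.9,0,0.1,0,-0.9,0,0.1,0,-0.9,0,0.1,0,-0.9,0,0.1,0]'; python3 -c "
from H import *
s=show()"
python3 -m inch '[-0.9,0,0.1,0,-0.9,0,0.1,0,-0.9,0,0.1,0,-0.9,0,0.1,0]'; python3 -c "
from H import *
s=show()"
```

```text
time_s: 8.33
eef_pos: [902.8, -130.3, 247.9]
eef_rot: [[-0.983, 0.083, 0.166], [0.084, 0.996, -0.002], [-0.165, 0.012, -0.986]]
force: [0.7, -0.7, -0.5]
gripper_width: 0.306
t 8.3333 p [ 902.833 -130.301  247.938] nose az -4.88 nose up 9.52 roll 0.7 w 26.1 F [ 0.725 -0.711 -0.505] q [-0.141  1.072  0.787  0.735 -0.73   1.353  1.849]
time_s: 8.67
eef_pos: [969.6, -137.8, 246.3]
eef_rot: [[-0.977, 0.091, 0.193], [0.093, 0.996, 0.001], [-0.192, 0.019, -0.981]]
force: [0.6, -2.9, 2.2]
gripper_width: 0.31
t 8.6667 p [ 969.562 -137.806  246.337] nose az -5.43 nose up 11.08 roll 1.06 w 26.5 F [ 0.647 -2.934  2.238] q [ 0.039  1.287  0.888  0.177 -0.891  1.55   1.653]
```

```bash
python3 -m inch '[-1,0,0,0,-1,0,0,0,-1,0,0,0,-1,0,0,0,-1,0,0,0,-1,0,0,0]'; python3 -c "
from H import *
s=show()"
```

```text
time_s: 9.17
eef_pos: [1019.9, -150.2, 231.0]
eef_rot: [[-0.938, 0.112, 0.329], [0.115, 0.993, -0.01], [-0.328, 0.028, -0.944]]
force: [-0.3, -0.4, -1.2]
gripper_width: 0.307
t 9.1667 p [1019.943 -150.217  230.968] nose az -7.02 nose up 19.12 roll 1.63 w 26.2 F [-0.321 -0.35  -1.24 ] q [ 0.049  1.333  1.063  0.17  -1.09   1.393  1.653]
```

```bash
python3 -m inch '[-1,0,0,0,-1,0,0,0,-1,0,0,0,-1,0,0,0,-1,0,0,0,-1,0,0,0,-1,0,0,0]'; python3 -c "
from H import *
s=show()"
```

```text
time_s: 9.75
eef_pos: [1069.4, -156.0, 283.1]
eef_rot: [[-0.858, 0.121, 0.499], [0.121, 0.992, -0.033], [-0.499, 0.032, -0.866]]
force: [-0.3, -0.7, -1.6]
gripper_width: 0.306
t 9.75 p [1069.362 -155.956  283.107] nose az -7.99 nose up 29.94 roll 1.81 w 26.1 F [-0.269 -0.657 -1.621] q [ 0.048  1.305  1.068  0.169 -1.105  1.233  1.645]
```

```bash
cat >> H.py <<'E'
Rg=np.array([[-.977,.081,.198],[.078,.997,-.02],[-.199,-.005,-.98]])
oT=Rg.T@np.array([.9976,-.0698,0]); cT=np.array([3,.2,-15.3])
V=np.array([611,265,184.]);u=np.array([.916,.195,.351])
def lens(s=None):
    s=s or monitor.sense();R=s['eef_rot'];o=R@oT;return s['eef_pos']+R@(cT+38*oT),o
def plan(off,V=V,u=u):
    s=show();L,o=lens(s);R=s['eef_rot']
    print('lens',L,'o az',np.degrees(np.arctan2(o[1],o[0])).round(1),'up',np.degrees(np.arcsin(o[2])).round(1),'ang',np.degrees(np.arccos(o@u/np.linalg.norm(u))).round(1),'off in view',(L-V),'along',(L-V)@u)
    print('rows to target',R.T@(V+off*u-L)/40)
E
python3 -m inch '[-1,0,0,0]'; python3 -c "
from H import *
plan(-130)"
```

```text
time_s: 9.83
eef_pos: [1075.2, -156.0, 296.3]
eef_rot: [[-0.844, 0.121, 0.523], [0.119, 0.992, -0.037], [-0.524, 0.031, -0.851]]
force: [-0.0, 0.2, -0.5]
gripper_width: 0.31
t 9.8333 p [1075.15  -155.995  296.348] nose az -8.06 nose up 31.58 roll 1.78 w 26.5 F [-0.02   0.233 -0.477] q [ 0.046  1.296  1.069  0.169 -1.104  1.214  1.644]
lens [1100.061 -159.174  320.89 ] o az -6.9 up 20.1 ang 17.7 off in view [ 489.061 -424.174  136.89 ] along 413.3146197737139
rows to target [16.404  7.909 -4.442]
```

```bash
python3 -m inch '[0.6,-0.1,-0.2,0,0.88,-0.1,-0.32,0,0.88,-0.1,-0.32,0,0.88,-0.1,-0.32,0,0.88,-0.1,-0.32,0,0.88,-0.1,-0.32,0,0.88,-0.1,-0.32,0,0.88,-0.1,-0.32,0]'; python3 -c "
from H import *
plan(-130)"
```

```text
time_s: 10.5
eef_pos: [904.1, -154.5, 270.8]
eef_rot: [[-0.831, 0.117, 0.544], [0.116, 0.993, -0.036], [-0.544, 0.033, -0.838]]
force: [2.5, -1.9, 0.0]
gripper_width: 0.308
t 10.5 p [ 904.116 -154.477  270.785] nose az -7.92 nose up 32.99 roll 1.87 w 26.3 F [ 2.546 -1.918  0.038] q [-0.343  0.939  0.983  1.291 -1.176  0.841  2.281]
lens [ 928.426 -157.534  295.937] o az -6.8 up 21.5 ang 17.5 off in view [ 317.426 -422.534  111.937] along 247.6577012343738
rows to target [12.359  8.454 -2.998]
```

```bash
cat >> H.py <<'E'
def yawopt(u=u):
    R=monitor.sense()['eef_rot'];b=[]
    for a in np.arange(-60,61,1.):
        c,s_=np.cos(np.radians(a)),np.sin(np.radians(a)); o=R@np.array([[c,-s_,0],[s_,c,0],[0,0,1]])@oT
        b.append((np.degrees(np.arccos(o@u/np.linalg.norm(u))),a,np.degrees(np.arcsin(o[2]))))
    print('best yaw',min(b))
E
python3 -m inch '[0.9,-0.1,-0.3,0,0.9,-0.1,-0.3,0,0.9,-0.1,-0.3,0,0.9,-0.1,-0.3,0,0.9,-0.1,-0.3,0,0.9,-0.1,-0.3,0,0.9,-0.1,-0.3,0]'; python3 -c "
from H import *
plan(-130);yawopt()"
```

```text
time_s: 11.08
eef_pos: [663.2, -145.9, 210.5]
eef_rot: [[-0.828, 0.121, 0.547], [0.12, 0.992, -0.037], [-0.547, 0.035, -0.836]]
force: [1.4, -2.6, -2.8]
gripper_width: 0.312
t 11.0833 p [ 663.207 -145.851  210.473] nose az -8.25 nose up 33.18 roll 1.99 w 26.6 F [ 1.366 -2.572 -2.787] q [-0.079  0.45   0.303  2.003 -0.983  0.215  2.514]
lens [ 687.411 -149.053  235.709] o az -7.0 up 21.7 ang 17.8 off in view [  76.411 -414.053   51.709] along 7.401682647655847
rows to target [ 6.547  8.965 -1.002]
best yaw (np.float64(0.6273598651201092), np.float64(-17.0), np.float64(20.80368727117215))H.py:43: RuntimeWarning: invalid value encountered in arccos
  b.append((np.degrees(np.arccos(o@u/np.linalg.norm(u))),a,np.degrees(np.arcsin(o[2]))))
```

```bash
python3 -c "
from H import *
plan(-50)"; python3 -m inch '[0.2,0.5,0,0,0.3,0.9,0,0,0.3,0.9,0,0,0.3,0.9,0,0,0.3,0.9,0,0,0.3,0.9,0,0]'; python3 -c "
from H import *
plan(-50);yawopt()" 2>/dev/null
```

```text
t 11.0833 p [ 663.207 -145.851  210.473] nose az -8.25 nose up 33.18 roll 1.99 w 26.6 F [ 1.366 -2.572 -2.787] q [-0.079  0.45   0.303  2.003 -0.983  0.215  2.514]
lens [ 687.411 -149.053  235.709] o az -7.0 up 21.7 ang 17.8 off in view [  76.411 -414.053   51.709] along 7.401682647655847
rows to target [ 4.692  9.598 -0.601]
time_s: 11.58
eef_pos: [636.2, 9.2, 198.3]
eef_rot: [[-0.827, 0.149, 0.543], [0.147, 0.988, -0.047], [-0.543, 0.04, -0.839]]
force: [0.8, -0.1, -1.0]
gripper_width: 0.312
t 11.5833 p [636.225   9.193 198.286] nose az -10.07 nose up 32.9 roll 2.32 w 26.7 F [ 0.814 -0.072 -1.009] q [-0.685  0.48   0.663  2.128 -1.262  0.161  2.459]
lens [660.425   5.151 223.405] o az -8.8 up 21.5 ang 19.4 off in view [  49.425 -259.849   39.405] along 8.434048095650205
rows to target [ 3.66   5.765 -0.395]
best yaw (np.float64(0.6938070508888675), np.float64(-21.0), np.float64(20.03931334561138))
```

```bash
cat > K.py <<'E'
import numpy as np
from scipy.optimize import least_squares
from scipy.spatial.transform import Rotation as Ro
D=[([232.7666,579.6933,230.7571],[[-.928,.3725,-.0003],[.3725,.928,-.001],[-.0001,-.0011,-1]],[-1.2592,.522,-.0364,1.6,.0212,1.0211,-.1128]),
([232.258,578.986,266.348],[[-.999,.054,-.001],[.054,.999,-.005],[.001,-.005,-1]],[-1.207,.491,-.114,1.555,.06,1.104,.181]),
([376.335,-33.344,259.228],[[-.995,.102,-.007],[.102,.995,-.002],[.006,-.003,-1]],[-.359,.081,.309,2.166,-.029,.905,1.437]),
([861.334,-137.932,247.757],[[-.996,.086,-.016],[.086,.996,.005],[.016,.004,-1]],[.006,1.053,.34,.587,-.296,1.545,1.677]),
([904.223,-146.36,244.947],[[-.994,.112,.01],[.112,.994,.009],[-.009,.01,-1]],[.05,1.238,.579,.225,-.56,1.705,1.631]),
([978.844,-149.548,209.062],[[-.97,.145,.194],[.144,.989,-.019],[-.195,.009,-.981]],[.045,1.344,1.065,.171,-1.056,1.517,1.619]),
([730.398,-125.737,166.048],[[-.975,.1,.2],[.099,.995,-.016],[-.2,.005,-.98]],[-.474,.974,1.084,1.551,-1.061,1.037,2.329]),
([553.347,-105.512,33.929],[[-.977,.08,.196],[.078,.997,-.018],[-.197,-.003,-.98]],[-.235,.72,.436,2.079,-1.,.333,2.51]),
([551.418,-105.275,195.532],[[-.978,.085,.191],[.083,.996,-.021],[-.192,-.005,-.981]],[-.539,.522,.858,1.999,-.669,.69,2.201]),
([1075.15,-155.995,296.348],[[-.844,.121,.523],[.119,.992,-.037],[-.524,.031,-.851]],[.046,1.296,1.069,.169,-1.104,1.214,1.644]),
([663.207,-145.851,210.473],[[-.828,.121,.547],[.12,.992,-.037],[-.547,.035,-.836]],[-.079,.45,.303,2.003,-.983,.215,2.514]),
([636.225,9.193,198.286],[[-.827,.149,.543],[.147,.988,-.047],[-.543,.04,-.839]],[-.685,.48,.663,2.128,-1.262,.161,2.459])]
Rz=lambda a:Ro.from_euler('z',a).as_matrix();Ry=lambda a:Ro.from_euler('y',a).as_matrix()
def fk(x,q,sg):
    s1,s3,s5,s7=sg; R=np.eye(3);p=np.zeros(3)
    def mv(v): 
        nonlocal p; p=p+R@np.array(v)
    R=R@Rz(s1*q[0]+x[8]);mv([x[0],x[9],x[1]]);R=R@Ry(q[1]);R=R@Rz(s3*q[2]);mv([x[2],x[10],x[3]]);R=R@Ry(q[3]);R=R@Rz(s5*q[4]);mv([x[4],x[11],x[5]]);R=R@Ry(q[5]);R=R@Rz(s7*q[6]+x[12]);
    p=p+R@np.array([0,0,x[7]])+R@Rz(-(s7*q[6]+x[12]))@np.array([x[6],x[13],0]);return p,R
def res(x,sg):
    r=[]
    for p,R,q in D:
        a,B=fk(x,q,sg); r+=list((a-p)/100);r+=list(((B-np.array(R))*3).ravel())
    return r
if __name__=='__main__':
    import itertools
    best=[]
    for sg in itertools.product([1,-1],repeat=4):
        for off in (0,np.pi/2,np.pi,-np.pi/2):
            x0=np.array([0,330,0,400,0,400,0,300,0,0,0,0,off,0.])
            f=least_squares(res,x0,args=(sg,),max_nfev=60);best.append((f.cost,sg,f.x))
    best.sort(key=lambda b:b[0])
    for b in best[:2]: print(b[0],b[1],b[2].round(3))
    np.savez('k.npz',sg=best[0][1],x=best[0][2])
E
python3 K.py
```

```text
0.00013087984415239036 (-1, -1, -1, -1) [-2.20000e-01  3.19920e+02 -2.27000e-01  5.29976e+02 -2.70000e-01
  4.20755e+02 -1.17000e-01  3.28047e+02  0.00000e+00 -2.12210e+01
 -3.75570e+01  6.86279e+02  1.57100e+00 -6.86618e+02]
0.00013087984420858523 (-1, -1, -1, -1) [-2.200000e-01  3.199200e+02 -2.270000e-01  5.299760e+02 -2.700000e-01
  4.207550e+02 -1.170000e-01  3.280470e+02  0.000000e+00 -2.122100e+01
 -3.755700e+01  5.103404e+03  1.571000e+00 -5.103743e+03]
```

```bash
cat > G.py <<'E'
from K import *; from H import *
k=np.load('k.npz');X=k['x'];SG=k['sg']
lo=np.array([-2.91,-.3,-1.5,.17,-1.26,.16,-2.52]);hi=np.array([2.91,2.13,1.42,2.43,4.41,1.93,2.52])
def ik(P,R,q0,m=0.02):
    f=lambda q:(lambda a:np.r_[(a[0]-P)/100,((a[1]-R)*2).ravel(),0.005*(q-q0)])(fk(X,q,SG))
    r=least_squares(f,np.clip(q0,lo+m+.001,hi-m-.001),bounds=(lo+m,hi-m));return r.x
E
python3 - 2>/dev/null <<'E'
from G import *
s=monitor.sense();R0=s['eef_rot'];q=s['q']
print('fk err',fk(X,q,SG)[0]-s['eef_pos'])
rng=np.random.default_rng(0)
for dt in (0,4,8,12,16,20):       # reduce outward tilt by dt deg about world-horizontal tool y
  for psi in (-8,-14,-20,-26):
    R=R0@Ry(np.radians(dt))@Rz(np.radians(psi)); o=R@oT
    ang=np.degrees(np.arccos(o@u/np.linalg.norm(u)))
    P=V-R@(cT+38*oT); b=[]
    for i in range(8):
        q0=q if i==0 else np.clip(q+rng.normal(0,.5,7),lo+.05,hi-.05)
        x=ik(P,R,q0);a,B=fk(X,x,SG);b.append((np.linalg.norm(a-P)+100*np.linalg.norm(B-R),x))
    b.sort(key=lambda t:t[0]);print(dt,psi,'ang',ang.round(1),'up',np.degrees(np.arcsin(o[2])).round(1),'err',round(b[0][0],2),b[0][1])
E
```

```text
fk err [-0.092 -0.348 -0.087]
0 -8 ang 11.6 up 21.4 err 0.0 [-1.388  0.779  0.995  2.074 -1.136  0.256  1.914]
0 -14 ang 5.6 up 21.0 err 0.0 [-1.363  0.749  0.953  2.078 -1.053  0.222  1.953]
0 -20 ang nan up 20.2 err 0.0 [-1.34   0.725  0.917  2.081 -0.966  0.196  1.985]
0 -26 ang 6.0 up 19.1 err 0.0 [-1.349  0.738  0.945  2.085 -1.058  0.214  2.182]
4 -8 ang 12.1 up 17.5 err 0.0 [-1.421  0.877  1.153  2.036 -1.24   0.482  2.008]
4 -14 ang 6.8 up 17.1 err 0.0 [-1.392  0.822  1.087  2.04  -1.157  0.419  2.055]
4 -20 ang 4.0 up 16.5 err 0.0 [-1.38   0.807  1.069  2.043 -1.137  0.402  2.151]
4 -26 ang 7.5 up 15.5 err 0.0 [-1.293  0.698  0.899  2.043 -0.811  0.282  1.976]
8 -8 ang 13.8 up 13.5 err 0.0 [-1.276  0.7    0.9    1.989 -0.752  0.391  1.608]
8 -14 ang 9.5 up 13.3 err 0.0 [-1.25   0.678  0.861  1.993 -0.682  0.37   1.656]
8 -20 ang 7.8 up 12.7 err 0.0 [-1.355  0.813  1.092  2.    -1.072  0.512  2.107]
8 -26 ang 10.1 up 11.9 err 0.0 [-1.288  0.722  0.955  2.    -0.863  0.415  2.041]
12 -8 ang 16.2 up 9.6 err 0.0 [-1.346  0.85   1.139  1.948 -1.06   0.649  1.884]
12 -14 ang 12.7 
[... 183 characters left out ...]
351  0.889  1.199  1.958 -1.137  0.699  2.279]
16 -8 ang 19.1 up 5.6 err 0.0 [-1.244  0.747  0.979  1.898 -0.825  0.638  1.704]
16 -14 ang 16.2 up 5.5 err 0.0 [-1.23   0.733  0.958  1.901 -0.801  0.624  1.795]
16 -20 ang 15.3 up 5.2 err 0.0 [-1.226  0.732  0.961  1.904 -0.807  0.624  1.911]
16 -26 ang 16.6 up 4.7 err 0.0 [-1.289  0.833  1.123  1.909 -1.002  0.73   2.183]
20 -8 ang 22.3 up 1.7 err 0.0 [-1.181  0.727  0.924  1.847 -0.75   0.713  1.653]
20 -14 ang 19.9 up 1.6 err 0.0 [-1.204  0.756  0.982  1.852 -0.816  0.74   1.819]
20 -20 ang 19.1 up 1.5 err 0.0 [-1.253  0.839  1.117  1.857 -0.963  0.825  2.049]
20 -26 ang 20.1 up 1.1 err 0.0 [-1.215  0.782  1.031  1.858 -0.872  0.767  2.087]
```

```bash
python3 -m inch '[0.3,0.7,-0.1,0,0.4,0.8,-0.1,0,0.4,0.8,-0.1,0,0.4,0.8,-0.1,0]'; python3 -c "
from H import *
plan(-50);yawopt()" 2>/dev/null
```

```text
time_s: 11.92
eef_pos: [601.5, 134.4, 191.1]
eef_rot: [[-0.823, 0.151, 0.547], [0.151, 0.988, -0.045], [-0.547, 0.045, -0.836]]
force: [0.1, 0.7, -1.3]
gripper_width: 0.309
t 11.9167 p [601.533 134.442 191.118] nose az -10.36 nose up 33.18 roll 2.59 w 26.4 F [ 0.128  0.666 -1.312] q [-1.126  0.573  0.898  2.167 -1.258  0.172  2.181]
lens [625.584 130.254 216.355] o az -9.0 up 21.8 ang 19.6 off in view [  14.584 -134.746   32.355] along -1.55949136623538
rows to target [2.396 2.802 0.075]
best yaw (np.float64(0.2897934211593096), np.float64(-19.0), np.float64(20.719171674966326))
```

Tracking well. Continue with the yaw.

```bash
python3 -m inch '[0.5,0.2,0,-0.8,0.5,0.2,0,-0.8,0.5,0.2,0,-0.8,0.2,0.2,0,-0.6,0,0,0,0]'; python3 -c "
from H import *
plan(-50);yawopt()" 2>/dev/null
```

```text
time_s: 12.33
eef_pos: [546.7, 189.3, 170.8]
eef_rot: [[-0.839, -0.132, 0.528], [-0.183, 0.982, -0.046], [-0.513, -0.135, -0.848]]
force: [-0.5, 1.7, -0.4]
gripper_width: 0.309
t 12.3333 p [546.657 189.272 170.818] nose az 12.3 nose up 30.85 roll -7.75 w 26.4 F [-0.484  1.7   -0.413] q [-1.33   0.615  0.956  2.233 -1.263  0.161  2.375]
lens [571.209 196.5   194.858] o az 11.1 up 19.4 ang 1.1 off in view [-39.791 -68.5    10.858] along -45.99503029410154
rows to target [0.222 1.558 0.456]
best yaw (np.float64(0.832956111572265), np.float64(-1.0), np.float64(19.267237280306674))
```

```bash
python3 -m inch '[0,0.5,0.1,0,0,0.5,0.1,0,0,0.5,0.1,0,0,0,0,0]'; python3 -c "
from H import *
plan(-30)
for n in ('scene','side','wrist'):
    im=imaging.capture(n); cv2.imwrite('pics/%s6.png'%n,im)
plan(-30)
" 2>/dev/null
python3 - <<'E'
import cv2,numpy as np
g=lambda c:np.clip(400*(c/255.)**0.7,0,255).astype('uint8')
for n,(x,y) in {'scene':(410,140),'side':(280,70)}.items():
    c=cv2.imread('pics/%s6.png'%n)[y:y+80,x:x+110]
    cv2.imwrite('pics/%s6c.png'%n,cv2.resize(g(c),None,fx=7,fy=7,interpolation=cv2.INTER_CUBIC))
E
```

```text
time_s: 12.67
eef_pos: [546.9, 250.6, 155.5]
eef_rot: [[-0.837, -0.125, 0.532], [-0.173, 0.984, -0.04], [-0.519, -0.125, -0.846]]
force: [-0.9, 1.3, -2.0]
gripper_width: 0.308
t 12.6667 p [546.949 250.602 155.515] nose az 11.65 nose up 31.27 roll -7.19 w 26.3 F [-0.904  1.308 -2.031] q [-1.437  0.734  1.001  2.171 -1.26   0.222  2.225]
lens [571.416 257.436 179.756] o az 10.6 up 19.8 ang 1.2 off in view [-39.584  -7.564  -4.244] along -39.22333172301587
rows to target [-0.179  0.024  0.292]
t 12.8167 p [547.371 246.06  156.649] nose az 11.44 nose up 31.3 roll -7.24 w 26.0 F [-0.604  0.082 -1.028] q [-1.433  0.73   1.003  2.175 -1.26   0.22   2.23 ]
lens [571.849 252.81  180.902] o az 10.3 up 19.9 ang 1.4 off in view [-39.151 -12.19   -3.098] along -39.32655485624395
rows to target [-0.175  0.144  0.306]
```

View pics/scene6c.png

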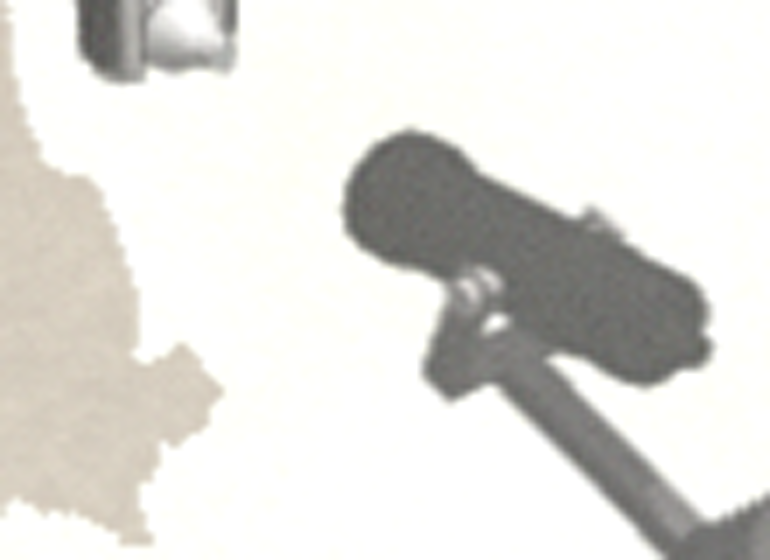

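View pics/side6c.png

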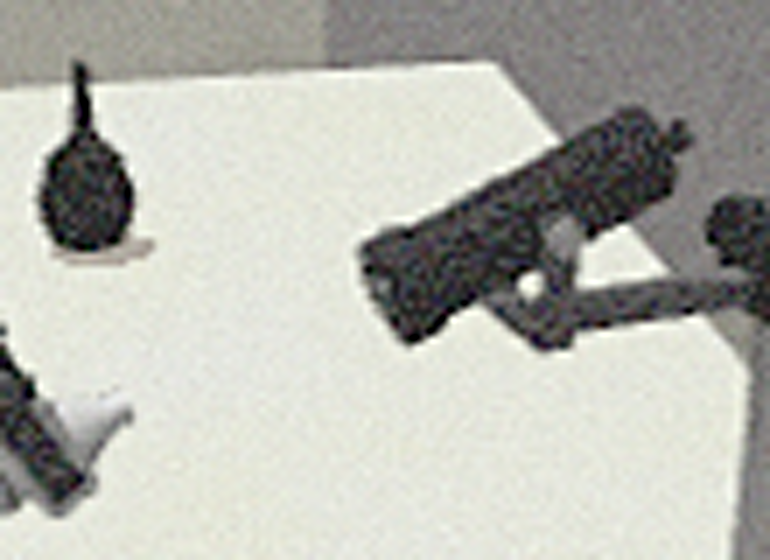

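View pics/wrist6.png

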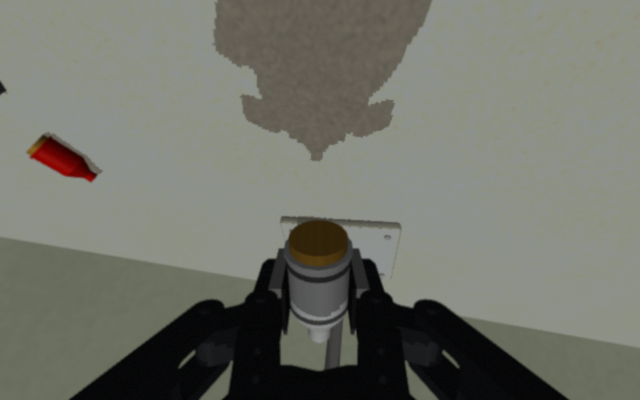

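```bash
python3 - <<'E'
from H import *
g=lambda c:np.clip(300*(c/255.)**0.7,0,255).astype('uint8')
c=cv2.imread('pics/scene6.png')[110:180,400:500]
cv2.imwrite('pics/s6d.png',cv2.resize(g(c),None,fx=8,fy=8,interpolation=cv2.INTER_CUBIC))
S=cam('scene');D=cam('side')
s=monitor.sense();s['eef_pos']=np.array([546.95,250,155.6])
L,o=lens(s);print('lens proj scene',proj(S,L),'center',proj(S,L-38*o),'view',proj(S,V),'front',proj(S,V+60*u))
s['eef_pos']=np.array([547.1,248.5,155.9]);L,o=lens(s)
print('side',proj(D,L),proj(D,L-38*o),proj(D,V),'front',proj(D,V+60*u))
E
```

```text
lens proj scene [441.082 149.671] center [430.824 143.815] view [452.753 159.863] front [471.757 169.922]
side [298.456 128.133] [284.568 135.235] [313.827 123.914] front [334.934 112.434]
```

View pics/s6d.png

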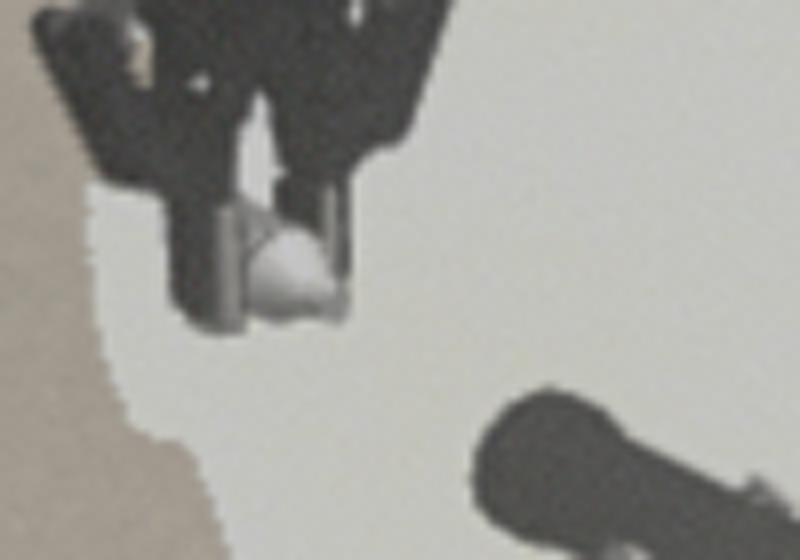

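```bash
python3 - <<'E'
from H import *
S=cam('scene');D=cam('side')
b=np.array([1.4,-1.6])
e=lambda t,p:np.array([450+t*.886-p*.465,150+t*.465+p*.886])
for bb in (0*b,b):
    F,g=tri(ray(S,e(22,7.2)-bb),ray(D,(335,112.4)));R,h=tri(ray(S,e(63.8,8.06)-bb),ray(D,(373.6,91.4)))
    w=(R-F);print('F',F,g,'R',R,h,'len',np.linalg.norm(w),'tilt',np.degrees(np.arcsin(w[2]/np.linalg.norm(w))),'az',np.degrees(np.arctan2(w[1],w[0])),'view',F-60*w/np.linalg.norm(w))
# tip check
print(tri(ray(S,(442.5,148.1)),ray(D,(298.6,128.3))), tri(ray(S,np.array([442.5,148.1])-b),ray(D,(298.6,128.3))))
E
```

```text
F [661.93  263.467 212.108] 4.092617778449541 R [760.512 279.57  252.122] 3.8486092500963167 len 107.60511982362765 tilt 21.830763475109677 az 9.276771298356927 view [606.961 254.489 189.796]
F [662.599 260.622 211.527] 0.20268240424728323 R [760.993 277.111 251.433] 0.24602074963632042 len 107.45057127815909 tilt 21.801375942324903 az 9.513317546728846 view [607.657 251.415 189.243]
(array([570.872, 259.81 , 179.966]), np.float64(5.0251104966722036)) (array([571.78 , 256.582, 179.521]), np.float64(0.904456539609213))
```

```bash
cat >> H.py <<'E'
_a,_t=np.radians(10.8),np.radians(21.3)
u2=np.array([np.cos(_t)*np.cos(_a),np.cos(_t)*np.sin(_a),np.sin(_t)]);V2=np.array([607.2,250.3,189.5])
E
python3 -c "
from H import *
plan(-15,V2,u2)"
```

```text
t 12.8167 p [547.371 246.06  156.649] nose az 11.44 nose up 31.3 roll -7.24 w 26.0 F [-0.604  0.082 -1.028] q [-1.433  0.73   1.003  2.175 -1.26   0.22   2.23 ]
lens [571.849 252.81  180.902] o az 10.3 up 19.9 ang 1.2 off in view [-35.351   2.51   -8.598] along -35.03765269964683
rows to target [-0.472 -0.202  0.227]
```

```bash
python3 -m inch '[-0.25,-0.1,0.12,0,-0.2,-0.1,0.1,0,0,0,0,0,0,0,0,0]'; python3 -c "
from H import *
plan(0,V2,u2)"
```

```text
time_s: 13.15
eef_pos: [571.5, 237.1, 161.9]
eef_rot: [[-0.837, -0.115, 0.534], [-0.162, 0.986, -0.043], [-0.522, -0.122, -0.844]]
force: [-0.2, -0.3, -1.5]
gripper_width: 0.305
t 13.15 p [571.481 237.083 161.894] nose az 10.97 nose up 31.46 roll -7.03 w 26.1 F [-0.16  -0.338 -1.453] q [-1.379  0.737  1.004  2.136 -1.247  0.245  2.244]
lens [595.95  243.591 186.222] o az 9.9 up 20.0 ang 1.2 off in view [-11.25   -6.709  -3.278] along -12.658067879894602
rows to target [-0.306  0.123  0.074]
```

```bash
python3 -m inch '[-0.3,0.14,0.07,0,0,0,0,0,0,0,0,0]'; python3 -c "
from H import *
plan(0,V2,u2)
a=imaging.capture('scene');p1=monitor.sense()['eef_pos'];b=imaging.capture('side');w=imaging.capture('wrist')
plan(0,V2,u2)
S=cam('scene');D=cam('side');L,o=lens();print('pred tip',proj(S,L),proj(D,L))
g=lambda c:np.clip(330*(c/255.)**0.7,0,255).astype('uint8')
cv2.imwrite('pics/f1.png',cv2.resize(g(a[120:200,420:520]),None,fx=8,fy=7,interpolation=cv2.INTER_CUBIC))
cv2.imwrite('pics/f2.png',cv2.resize(g(b[75:145,270:370]),None,fx=8,fy=8,interpolation=cv2.INTER_CUBIC))"
```

```text
time_s: 13.4
eef_pos: [583.3, 242.4, 165.7]
eef_rot: [[-0.838, -0.111, 0.534], [-0.158, 0.986, -0.044], [-0.522, -0.121, -0.844]]
force: [-0.9, 0.6, -2.2]
gripper_width: 0.306
t 13.4 p [583.277 242.378 165.712] nose az 10.7 nose up 31.48 roll -6.95 w 26.1 F [-0.935  0.648 -2.194] q [-1.38   0.765  1.034  2.102 -1.226  0.287  2.212]
lens [607.769 248.753 190.052] o az 9.7 up 20.0 ang 1.4 off in view [ 0.569 -1.547  0.552] along 0.4514692149530129
rows to target [0.013 0.041 0.002]
t 13.55 p [582.935 242.835 165.61 ] nose az 10.72 nose up 31.46 roll -6.93 w 26.1 F [-0.283 -0.036 -2.136] q [-1.381  0.764  1.033  2.103 -1.226  0.287  2.212]
lens [607.432 249.219 189.943] o az 9.7 up 20.0 ang 1.3 off in view [ 0.232 -1.081  0.443] along 0.18479007440345155
rows to target [0.006 0.029 0.005]
pred tip [445.982 158.295] [313.357 124.232]
```

View pics/f1.png

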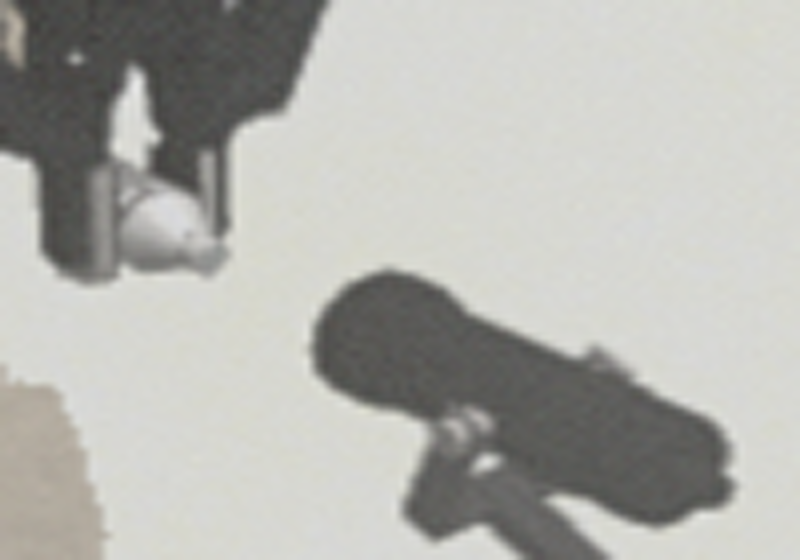

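View pics/f2.png

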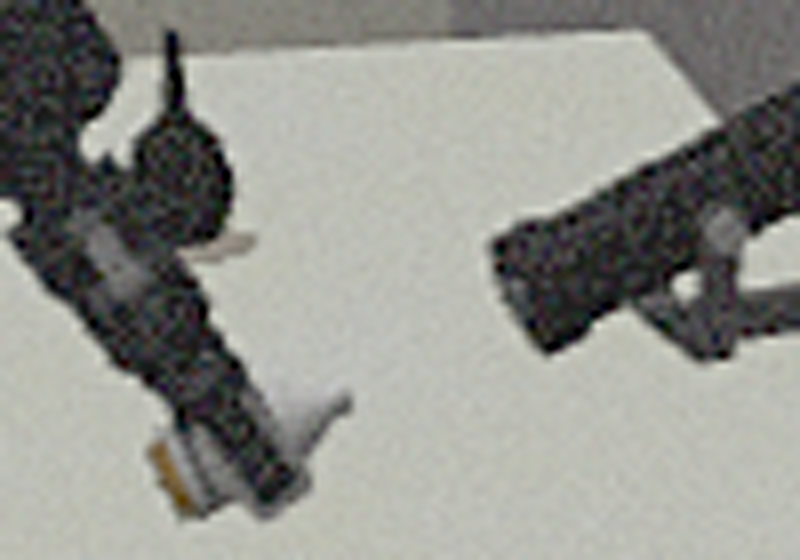

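```bash
python3 -m inch '[0,0.03,0,0,0,0,0,0,0,0,0,0]'; python3 -c "
from H import *
plan(0,V2,u2);print(np.abs(monitor.sense()['dq']).max())
a=imaging.capture('scene');plan(0,V2,u2);print(np.abs(monitor.sense()['dq']).max())
cv2.imwrite('pics/f3.png',a)"
```

```text
time_s: 13.8
eef_pos: [582.0, 243.9, 165.2]
eef_rot: [[-0.839, -0.112, 0.533], [-0.159, 0.986, -0.043], [-0.521, -0.12, -0.845]]
force: [0.1, -0.1, -1.4]
gripper_width: 0.31
t 13.8 p [582.019 243.945 165.201] nose az 10.71 nose up 31.42 roll -6.9 w 26.5 F [ 0.072 -0.085 -1.368] q [-1.383  0.765  1.034  2.103 -1.225  0.288  2.209]
lens [606.535 250.32  189.517] o az 9.7 up 20.0 ang 1.4 off in view [-0.665  0.02   0.017] along -0.5990373093977368
rows to target [-0.014 -0.002  0.009]
0.004429672945425029
t 13.85 p [581.974 244.021 165.166] nose az 10.71 nose up 31.42 roll -6.9 w 26.2 F [-0.377  0.197 -1.979] q [-1.383  0.766  1.034  2.103 -1.225  0.288  2.208]
lens [606.491 250.396 189.481] o az 9.7 up 20.0 ang 1.4 off in view [-0.709  0.096 -0.019] along -0.6391667699899399
rows to target [-0.015 -0.004  0.009]
0.002387867362016784
```

View pics/f3.png

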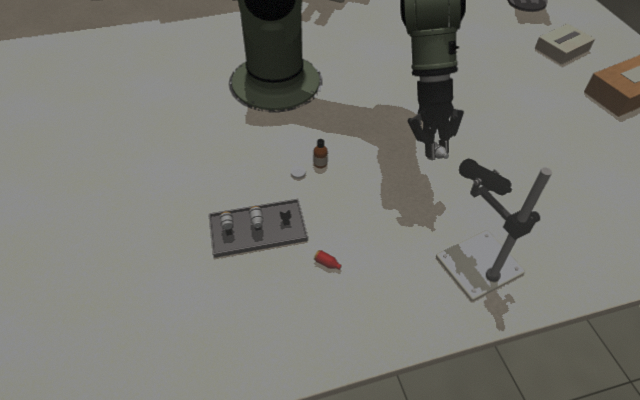

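The picture shows the objective held at about (444,152), facing the camera front at about (466,167). The bottle, dish, other two objectives and stand are where they were. I'm handing in.

```bash
python3 -c "
from workcell import hand_in
print(hand_in())"
```

```text
the job is handed in; nothing more can be done
None
```

I handed the job in with the long objective held at the inspection camera's focus; `hand_in()` gives no verdict.

**What I did:** I gripped the slender-nosed objective by its barrel with 60 N and lifted it out of the tray. The moves can't tilt the tool directly. I stretched the arm past its reach, which pitched the tool up by about 20°. I then swung it in front of the camera and finished at 13.85 s of the 42 s allowed.

**Last checks:**
- **Position:** the lens is computed to be about 1 mm from the estimated focus point, at (606, 250, 189) mm.
- **Angle:** its axis is about 1.4° off the camera's, and joint speeds are under 0.005 rad/s.
- **Surroundings:** the last pictures show the camera, the other two objectives, the bottle and the dish where they were.

**What disagreed:**
- **Camera calibration:** the scene and side cameras differed by about 4–6 mm. I corrected this with the known nose tip, so I expect the true position error to be a few millimetres.
- **Focus estimate:** my first estimate of the focus point was about 16 mm off the corrected one, and the camera tube measured 107.5 mm against its stated 110 mm.
- **Alignment in the pictures:** the last pictures suggest the lens may be about 2 mm low and the axis about 3° off.
- **Joint limit:** joint 5 read -1.263 rad at one point on the way, against a stated limit of -1.26. Nothing was reported, and it ended at -1.225.

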